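# Gauge a printed stem both ways in a sprung-jaw gauge

### The arm

A 6-joint arm with a two-finger parallel gripper is mounted at the origin on the work surface. World frame = base frame: x ahead of the robot, y to its left, z up, the work surface at z = 0. Lengths are in m, angles in degrees, forces in N, time in s.
With the tool pointing down it reaches from about 0.325 to 0.85 m from the base axis. Payload 15.5 kg.
Tool frame: the origin (TCP) lies midway between the tips of the shut fingers; the grasp point (between the pads) lies 19 mm behind it; y points along the fingers, x is the direction in which the jaws open and shut, and the axes are right-handed (so a half turn about y gives the same grasp; the last joint's range is limited). The gripper opens to 91 mm and grips with 3 to 60 N. Pads are 32 mm wide; open, the fingers measure 118 mm over their backs; the gripper's body (76 mm by 178 mm) begins 60 mm behind the grasp point.
Start: joints at [59.559, 28.281, 77.091, -0, 74.628, -5.472], TCP at [0.264, 0.567, 0.214] pointing down, gripper open.
Joint ranges: [-166.48, 166.48], [-47.26, 123.95], [12.59, 153.08], [-70.14, 250.14], [6.76, 159.57], [-176.63, 176.63]. Speed limits (degrees/s): [108.29, 108.29, 147.25, 172.46, 172.46, 172.46].

### API

Orientations are given as a 3x3 rotation matrix whose columns are the frame's x, y, z axes.
In Python, from bench import ctrl gives the robot as it stands. The module is installed in compiled form; this text tells all that it offers. Calls block until the motion is done:
- ctrl.goto(position, orientation): joint-space move of the TCP to a pose.
- ctrl.move_l(position, vel=0.15, ori=None, contact_N=None): straight line of the TCP; ori=None keeps the orientation; vel is the mean speed in m/s. With contact_N (N) it stops when the force on the tool has changed by that much, and returns True; else False.
- ctrl.movej(angles): joint-space move.
- ctrl.command_gripper(opening): opening from 0.0 (shut) to 1.0 (fully open); the grip force is fixed at half the most; returns when the fingers have stopped.
- ctrl.sleep(seconds).
- ctrl.ik(position, orientation): joint angles nearest the present ones, or None.
- ctrl.read_camera(name): name is "scene" or "top" or "wrist"; returns the picture (420x560x3 uint8, blue, green, red); there is no depth.
- ctrl.camera_params(name): a dict with "fx", "fy", "cx", "cy" (pixels), "pose" (4x4, takes a point from camera to world coordinates); the wrist camera has in their place "T_tool_cam" (4x4, takes a point from camera to tool coordinates, whose origin is the TCP and whose axes are the tool frame's). Camera axes: x right, y up, looking along -z (the intrinsics and any distortion apply to the point x, -y, -z); pixel columns grow to the right and rows downward; lengths in m; the calibration is good to about 2 mm. A picture is of the moment at which its call begins: read the wrist's pose just before it. camera_params takes no time and is no camera call.
A pose or a line that the arm cannot do raises ctrl.MotionError and nothing moves.
- ctrl.sign_off(): hands the job in, once; it reports no verdict.
Readings, each from a call of its own:
- ctrl.current_t(): time.
- ctrl.current_q(): joint angles.
- ctrl.current_dq(): joint speeds.
- ctrl.current_effort(): joint torques, N m.
- ctrl.current_tool_pos(): TCP position.
- ctrl.current_eef_rot(): TCP orientation.
- ctrl.current_contact_force(): force on the tool from outside, world axes, zero at the start.
- ctrl.current_wrist_torque(): the same for the moment, N m.
- ctrl.current_grip_width(): opening from 0.0 (shut) to 1.0 (fully open).
Only numpy, scipy, OpenCV 4.12 (cv2) and the standard library are available. Lean on these libraries where they do the work, as an engineer would, in place of code of your own. Each camera call takes 0.05 s, during which the arm holds its last target.

### The job

Gauge the cream resin stem's shank both ways in the sprung-jaw gauge: press the jaw back by its upright tab and, before it creeps shut, slide the stem along the fence up to the end stop, so that the jaw closes by itself on the shank's 24 mm thickness. Then press the jaw back well clear of the stem again, give the stem a quarter turn between fence and jaw, and let the jaw close on its 36 mm width, leaving the stem upright on the deck, square and flat against the fence, fully within the width of the jaw. Do not move or tip the two glass vials on the gauge's deck or the aluminium depth gauge.

Things in the scene. Friction and masses are not known exactly. Their poses are not given: they have to be found in the camera images.
- gauge: The sprung-jaw gauge, fixed on the bench. z up; x is the feed direction along the fence (roughly away from the robot), y points from fence to jaw. Origin at bench level, on the fence's working face, in line with the jaw's middle. Dark steel deck: top 8 mm above the origin, x -140 to +50 mm, y -40 to +185 mm. Back plate behind the jaw: y 168 to 178, x -30 to +30 mm, top 48 mm above the bench.
- stop (a point): Middle of the end stop's working face (looks to gauge -x), at gauge x = +20 mm, y = 15 mm, 24 mm above the bench. The stop is a small dark block standing out from the fence, y 0 to 30 mm, x 20 to 30 mm. The fence is an aluminium bar over the deck's whole length, at gauge y -30 to 0 mm. Tops of both 40 mm above the bench.
- jaw (a joint): Travel of the steel jaw along gauge +y, in m: 0 shut, 0.088 fully back. The gap from fence to jaw face is 12 mm + travel: 0.012 on the stem's 24 mm thickness, 0.024 on its 36 mm width. A weak spring (1.5 to 2.5 N) shuts it; an oil damper (300 N per m/s both ways) makes it creep back at 5 to 8 mm/s, some 11 s from fully back to 0.012. Press at 30 to 40 mm/s (10 to 15 N).
- tab (a point): Middle of the pressed face of the jaw's tab, 72 mm above the bench; moves with the jaw. The tab is an upright plate, 50 mm wide in gauge x, 8 mm thick, rising to 85 mm above the bench. The face looks to gauge -y, at y = 64 mm + travel; push it to +y. In front of it the jaw block, 38 mm wide (x -19 to +19), runs 52 mm to the jaw face; its flat top is 40 mm above the bench.
- stem: Loose cream resin shoulder stem, 80 g, upright on the deck by the fence, on the robot's side of the jaw, long side nearly along the fence. Origin at the centre of its underside, z up. Shank 36 mm in its x, 24 in y, 45 high, can be pushed by its 24 mm wide end; on it the shoulder 36 x 34 mm (x, y), 8 high; on that a square neck 16 x 16 mm, 53 to 85 mm above the origin, to grip.
- vial_a: Small capped glass vial, 24 mm diameter, 50 mm high, standing on the gauge's deck in the corner away from fence and jaw. Leave it alone. Origin at the centre of its underside.
- vial_b: The second, equal glass vial, near the first. Leave it alone. Origin at the centre of its underside.
- depth_gauge: Brushed aluminium depth gauge lying on the bench to the left of the sprung-jaw gauge, 152 mm long (x, from -55 to +95 mm), cross foot 100 mm (y), 28 mm high. Leave it alone. Origin at the underside in the middle of the cross foot.
Not all that is in view belongs to the job. What is meant by the stem is not brown, red or turquoise, and is the larger of those in its own colour.

How it is judged (in metres and radians):
On the way, in this order (a step that is already met when the one before it is completed fails the run):
1. the jaw is pressed back past the stem's thickness (travel over 20 mm) (value of joint jaw above 0.02 m), for 0.05 s.
2. the jaw has closed on the 24 mm thickness of the stem, which stands in line with the jaw, square to the fence (travel 9.5 to 14.5 mm) (value of joint jaw between 0.0095 and 0.0145 m and x of stem in the frame of gauge between -0.01 and 0.01 m and y of stem in the frame of gauge between 0.008 and 0.016 m and angle between the x axis of stem and the x axis of gauge, either way round below 0.1 rad and angle between stem's own z axis and vertical below 0.08 rad and z of stem in the frame of gauge below 0.011 m), for 0.2 s.
3. the jaw is pressed well clear of the stem again (travel over 35 mm) (value of joint jaw above 0.035 m), for 0.05 s.
At the end, for the whole second after the job is handed in: The jaw has closed on the stem's 36 mm width: travel 21.5 to 27 mm and still, the stem at rest, upright on the deck, its long side within 0.1 rad of square to the fence, its centre within 12 mm of the middle of the jaw along the fence and 14 to 22 mm from the fence (value of joint jaw between 0.0215 and 0.027 m and x of stem in the frame of gauge between -0.012 and 0.012 m and y of stem in the frame of gauge between 0.014 and 0.022 m and angle between the x axis of stem and the y axis of gauge, either way round below 0.1 rad and angle between stem's own z axis and vertical below 0.08 rad and z of stem in the frame of gauge below 0.011 m and linear speed of stem below 0.01 m/s and velocity of joint jaw between -0.003 and 0.003 m/s); the robot touches nothing.
It fails at once if a vial is moved over 25 mm or tipped (distance of any of vial_a, vial_b from where it was at the start of the episode above 0.025 m or angle between any of vial_a, vial_b's own z axis and vertical above 0.5 rad).
It fails at once if the depth gauge is moved over 30 mm (distance of depth_gauge from where it was at the start of the episode above 0.03 m).
It fails at once if the stem is knocked over (angle between stem's own z axis and vertical above 0.7 rad).
It also fails if it takes over 67 s, if anything falls off the work surface, if the arm or the gripper's body presses on something with over 40 N, if the wrist force passes 120 N, or if a joint passes its speed limit or range.

## Working session

There is one attempt and no reset: what is moved stays moved. The work goes in short steps, each a Python script; the robot and the scene stay as the last script left them, time stands still between calls to the robot, and variables do not carry over. Pictures are saved under pics/ and viewed, and the job is handed in when it is done.

```bash
mkdir -p pics
python3 - <<'E'
from bench import ctrl
import cv2,numpy as np
np.set_printoptions(precision=4,suppress=True)
print(ctrl.current_t())
for n in("scene","top","wrist"):
    p=ctrl.camera_params(n); print(n,p)
    if n!="wrist" or 1:
        cv2.imwrite(f"pics/{n}0.png",ctrl.read_camera(n))
print(ctrl.current_t(),ctrl.current_eef_rot(),ctrl.current_tool_pos())
E
```

```text
0.0
scene {'fx': 434.87967553917326, 'fy': 434.87967553917326, 'cx': 280.46997509140886, 'cy': 202.79269165623307, 'pose': array([[ 0.0041, -0.6736,  0.7391,  1.0483],
       [ 0.9999,  0.0116,  0.005 ,  0.1074],
       [-0.012 ,  0.739 ,  0.6736,  0.5733],
       [ 0.    ,  0.    ,  0.    ,  1.    ]])}
top {'fx': 415.23323567709633, 'fy': 415.23323567709633, 'cx': 275.35367714097833, 'cy': 210.68541804181453, 'pose': array([[ 0.016 ,  0.9853, -0.1701,  0.3855],
       [-0.999 ,  0.0229,  0.0389,  0.1053],
       [ 0.0422,  0.1693,  0.9847,  0.8161],
       [ 0.    ,  0.    ,  0.    ,  1.    ]])}
wrist {'fx': 332.27816680207195, 'fy': 332.27816680207195, 'cx': 274.01371914181294, 'cy': 207.57923370960415, 'T_tool_cam': array([[ 1.    ,  0.0002,  0.0003,  0.0002],
       [ 0.0003,  0.2873, -0.9579, -0.1717],
       [-0.0003,  0.9579,  0.2873,  0.0824],
       [ 0.    ,  0.    ,  0.    ,  1.    ]])}
0.15 [[ 0.4221 -0.0005 -0.9065]
 [ 0.9065 -0.0008  0.4221]
 [-0.001  -1.      0.0001]] [0.2637 0.5663 0.2135]
```

View pics/scene0.png

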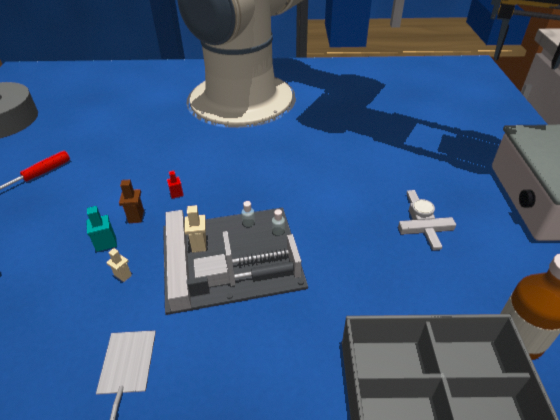

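View pics/top0.png

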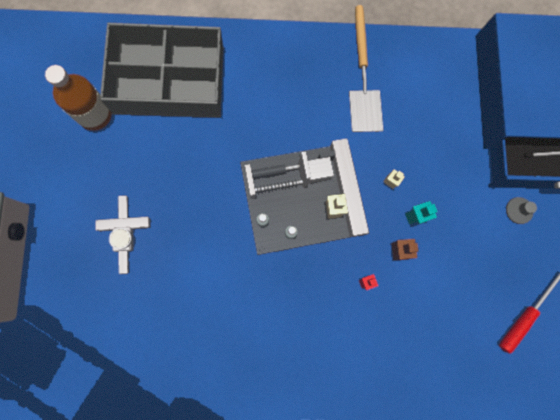

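View pics/wrist0.png

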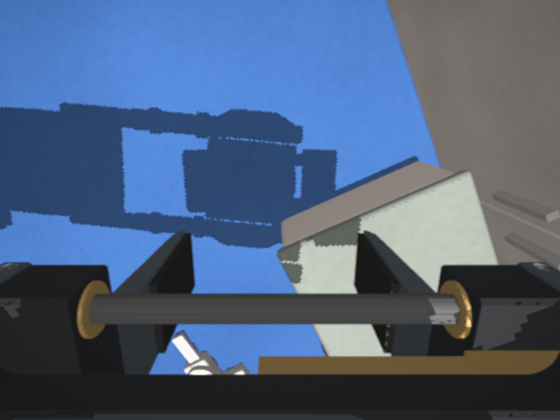

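```bash
cat > h.py <<'E'
from bench import ctrl
import cv2,numpy as np
np.set_printoptions(precision=4,suppress=True)
def params(n):
    p=dict(ctrl.camera_params(n))
    if n=="wrist":
        T=np.eye(4);T[:3,:3]=ctrl.current_eef_rot();T[:3,3]=ctrl.current_tool_pos()
        p["pose"]=T@p["T_tool_cam"]
    return p
def ray(p,uv,z):
    u,v=uv
    d=np.array([(u-p["cx"])/p["fx"],-(v-p["cy"])/p["fy"],-1.])
    d=p["pose"][:3,:3]@d;o=p["pose"][:3,3]
    return o+d*(z-o[2])/d[2]
def proj(p,X):
    c=np.linalg.inv(p["pose"])@np.append(X,1)
    return np.array([p["cx"]+p["fx"]*c[0]/-c[2],p["cy"]-p["fy"]*c[1]/-c[2]])
E
python3 - <<'E'
from h import *
im=cv2.imread("pics/top0.png")[130:260,235:380]
cv2.imwrite("pics/top0c.png",cv2.resize(im,None,fx=4.5,fy=4.5,interpolation=cv2.INTER_CUBIC))
im=cv2.imread("pics/scene0.png")[195:310,155:310]
cv2.imwrite("pics/scene0c.png",cv2.resize(im,None,fx=5,fy=5,interpolation=cv2.INTER_CUBIC))
E
```

```text
(no output)
```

View pics/top0c.png

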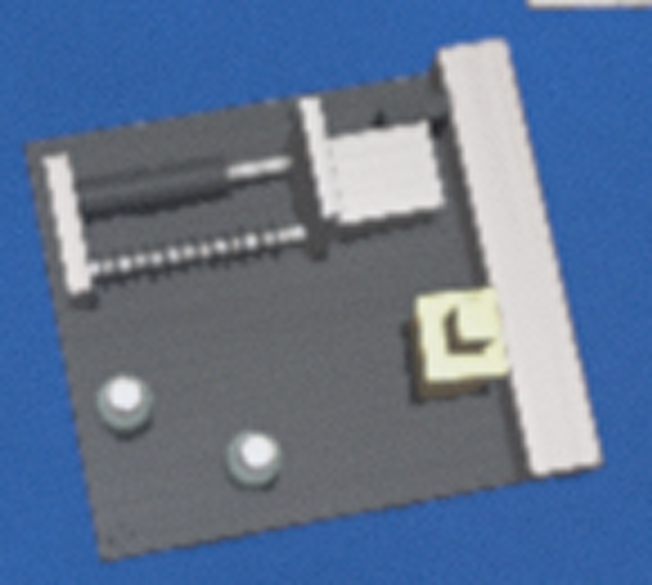

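View pics/scene0c.png

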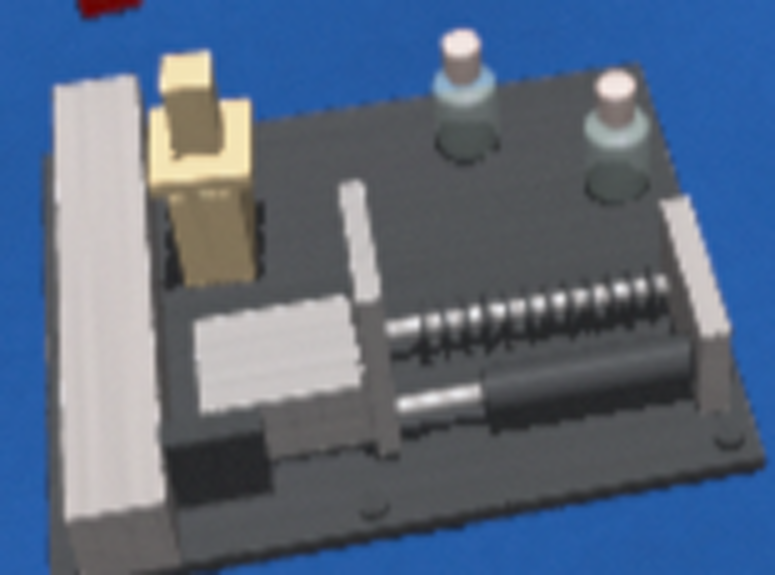

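Run:
```python
from h import *
t=params("top");s=params("scene")
f=lambda u,v:(u/4.5+235,v/4.5+130)
g=lambda u,v:(u/5+155,v/5+195)
T=[("fence TL",(438,50),.04),("fence TR",(508,40),.04),("fence BR",(602,463),.04),("fence BL",(533,475),.04),("deck TL",(25,143),.008),("deck BL",(103,560),.008),("jaw face far",(432,122),.04),("jaw face near",(443,207),.04),("tab far top",(313,97),.085),("vialA",(124,390),.055),("vialB",(256,450),.055)]
for n,p,z in T: print(n,f(*p),ray(t,f(*p),z)[:2])
S=[("fence farL",(70,520),.04),("fence farR",(165,505),.04),("fence nearR",(137,77),.04),("fence nearL",(55,85),.04),("neck top c",(187,60),.093),("jaw near",(193,320),.04),("jaw far",(202,412),.04),("deck R near",(640,67),.008),("deck R far",(765,460),.008)]
for n,p,z in S: print("S",n,g(*p),ray(s,g(*p),z)[:2])
```

```text
fence TL (332.3333333333333, 141.11111111111111) [ 0.6609 -0.0352]
fence TR (347.8888888888889, 138.88888888888889) [ 0.6665 -0.0661]
fence BR (368.77777777777777, 232.88888888888889) [ 0.4809 -0.1035]
fence BL (353.44444444444446, 235.55555555555554) [ 0.4752 -0.0741]
deck TL (240.55555555555554, 161.77777777777777) [0.6232 0.145 ]
deck BL (257.8888888888889, 254.44444444444446) [0.4382 0.1059]
jaw face far (331.0, 157.11111111111111) [ 0.6282 -0.0324]
jaw face near (333.44444444444446, 176.0) [ 0.5903 -0.0369]
tab far top (304.55555555555554, 151.55555555555554) [0.6233 0.0245]
vialA (262.55555555555554, 216.66666666666669) [0.5051 0.0988]
vialB (291.8888888888889, 230.0) [0.4814 0.0441]
S fence farL (169.0, 299.0) [ 0.6704 -0.0613]
S fence farR (188.0, 296.0) [ 0.6654 -0.0341]
S fence nearR (182.4, 210.4) [ 0.4804 -0.0725]
S fence nearL (166.0, 212.0) [ 0.4841 -0.1012]
S neck top c (192.4, 207.0) [ 0.5291 -0.0396]
S jaw near (193.6, 259.0) [ 0.5943 -0.036 ]
S jaw far (195.4, 277.4) [ 0.6311 -0.028 ]
S deck R near (283.0, 208.4) [0.444 0.108]
S deck R far (308.0, 287.0) [0.6276 0.1462]
```

```bash
cat >> h.py <<'E'
O=np.array([0.613,-0.0447]);YAW=np.radians(11.7)
def rot(a):  # tool x at gauge-yaw a(deg), tool y down
    a=np.radians(a)+YAW
    x=np.array([np.cos(a),np.sin(a),0]);y=np.array([0,0,-1.]);return np.stack([x,y,np.cross(x,y)],1)
def W(x,y,z):
    c,s=np.cos(YAW),np.sin(YAW);return np.array([O[0]+c*x-s*y,O[1]+s*x+c*y,z])
def G(p):
    c,s=np.cos(YAW),np.sin(YAW);d=np.asarray(p)[:2]-O;return np.array([c*d[0]+s*d[1],-s*d[0]+c*d[1]])
E
python3 - <<'E'
from h import *
for a in (0,90,180,270): print(a,ctrl.ik(W(-.03,.05,.2),rot(a)), ctrl.ik(W(0,.15,.066),rot(a)))
E
```

```text
0 [ -6.1474  24.939   85.5677  -0.      69.4933 -17.8474] [ 4.1651 35.7125 90.5695 -0.     53.718  -7.5349]
90 [  -6.1474   24.939    85.5677   -0.       69.4933 -107.8474] [  4.1651  35.7125  90.5695  -0.      53.718  -97.5349]
180 [ -6.1474  24.939   85.5677  -0.      69.4933 162.1526] [  4.1651  35.7125  90.5695  -0.      53.718  172.4651]
270 [-6.1474 24.939  85.5677 -0.     69.4933 72.1526] [ 4.1651 35.7125 90.5695 -0.     53.718  82.4651]
```

Run:
```python
from h import *
t0=ctrl.current_t()
ctrl.goto(W(-.03,.03,.22),rot(0))
print(ctrl.current_t()-t0)
p=params("wrist");im=ctrl.read_camera("wrist");np.save("w1.npy",p["pose"])
cv2.imwrite("pics/w1.png",im)
print(ctrl.current_t())
print(G(ctrl.current_tool_pos()),ctrl.current_tool_pos())
```

```text
2.375
2.575
[-0.0298  0.0308] [ 0.5776 -0.0206  0.22  ]
```

View pics/w1.png

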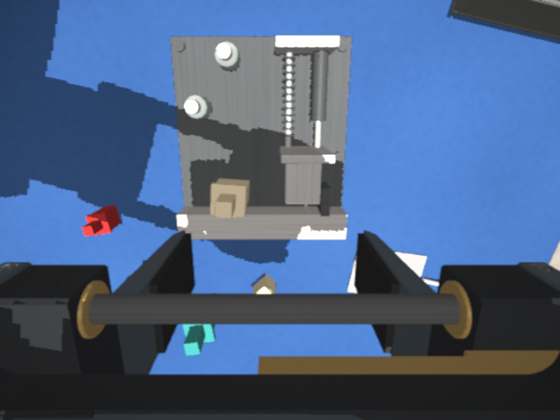

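Run:
```python
from h import *
im=cv2.imread("pics/w1.png")[135:245,165:360]
im=cv2.convertScaleAbs(im,alpha=1.5)
cv2.imwrite("pics/w1c.png",cv2.resize(im,None,fx=4,fy=4,interpolation=cv2.INTER_CUBIC))
```

```text
(no output)
```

View pics/w1c.png

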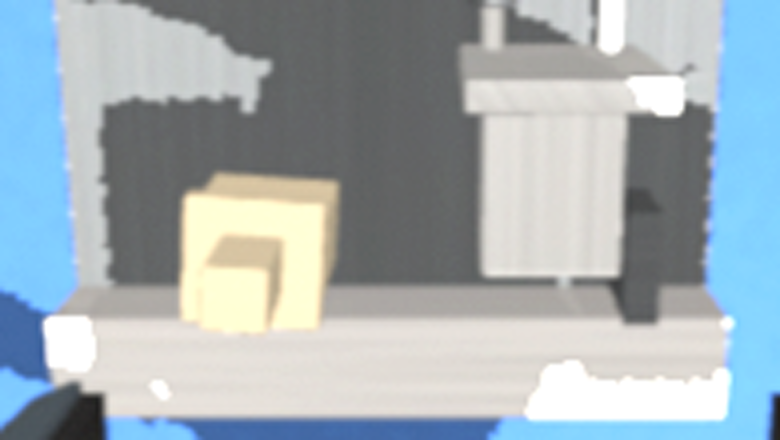

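Run:
```python
from h import *
p=params("wrist");p["pose"]=np.load("w1.npy")
f=lambda u,v:(u/4+165,v/4+135)
for n,q,z in [("fence in L",(52,318),.04),("fence in R",(730,318),.04),("fence out R",(729,418),.04),("jaw L",(482,277),.04),("jaw R",(618,277),.04),("tab L",(463,80),.085),("tab R",(685,78),.085),
 ("stop TL",(626,210),.04),("stop TR",(660,210),.04),
 ("neck1",(205,268),.093),("neck2",(270,266),.093),("neck3",(269,330),.093),("neck4",(201,326),.093),("sh1",(183,193),.061),("sh2",(327,205),.061),("sh3",(320,328),.061)]:
    r=ray(p,f(*q),z);print(n,r[:2],G(r))
```

```text
fence in L [ 0.4788 -0.0732] [-0.1372 -0.0007]
fence in R [ 0.6633 -0.0348] [ 0.0513 -0.0005]
fence out R [ 0.671  -0.0638] [ 0.0529 -0.0304]
jaw L [ 0.5933 -0.0373] [-0.0178  0.0113]
jaw R [ 0.63   -0.0297] [0.0197 0.0113]
tab L [0.5747 0.0203] [-0.0243  0.0714]
tab R [0.6246 0.0312] [0.0267 0.0719]
stop TL [ 0.6275 -0.0108] [0.0211 0.0302]
stop TR [ 0.6365 -0.009 ] [0.0303 0.0302]
neck1 [ 0.5245 -0.0337] [-0.0844  0.0287]
neck2 [ 0.5393 -0.0301] [-0.0692  0.0292]
neck3 [ 0.5417 -0.0457] [-0.07    0.0135]
neck4 [ 0.5258 -0.048 ] [-0.086   0.0145]
sh1 [ 0.5122 -0.0253] [-0.0948  0.0395]
sh2 [ 0.5486 -0.0209] [-0.0583  0.0364]
sh3 [ 0.5527 -0.0537] [-0.0608  0.0034]
```

```bash
cat > s1.py <<'E'
from h import *
R=rot(0);Z=.066
def L(x,y,v,z=Z,**k): return ctrl.move_l(W(x,y,z),vel=v,ori=R,**k)
def st(n): print(n,round(ctrl.current_t(),2),G(ctrl.current_tool_pos()),ctrl.current_tool_pos()[2],ctrl.current_contact_force(),round(ctrl.current_grip_width(),3),flush=True)
ctrl.command_gripper(.31);st("grip set")
ctrl.goto(W(0,.03,.11),R)
L(0,.03,.12);st("down")
L(0,.128,.036);st("pressed")
L(-.0775,.072,.22)
L(-.0775,.0215,.15);st("at stem")
ctrl.command_gripper(0.0);st("gripped")
L(-.06,.0128,.08)
print(L(.003,.0128,.08,contact_N=8));st("slid")
ctrl.command_gripper(.31);st("released")
p=params("wrist");im=ctrl.read_camera("wrist");np.save("w2.npy",p["pose"]);cv2.imwrite("pics/w2.png",im)
cv2.imwrite("pics/t2.png",ctrl.read_camera("top"));cv2.imwrite("pics/sc2.png",ctrl.read_camera("scene"))
E
python3 s1.py
```

```text
grip set 3.62 [-0.03  0.03] 0.2200059486958367 [-0.4635  0.6486 -0.0799] 0.312
down 4.67 [0.0005 0.0298] 0.06725396800985377 [ 0.1488  0.94   -0.0477] 0.309
pressed 7.54 [-0.0001  0.1281] 0.06595212896520788 [-0.8512 -3.4295  0.0597] 0.312
at stem 8.61 [-0.0773  0.0219] 0.0658715792294562 [0.36   0.6011 0.0305] 0.308
gripped 8.95 [-0.0775  0.0221] 0.06597211860106374 [-0.1917 -1.0361 -0.9519] 0.173
True
slid 9.58 [-0.0581  0.0128] 0.06617776060987439 [ 0.1094 -0.4065  8.1304] 0.172
released 10.0 [-0.058   0.0127] 0.06589738930342515 [ 0.9232 -0.3231 -0.4363] 0.31
```

View pics/w2.png

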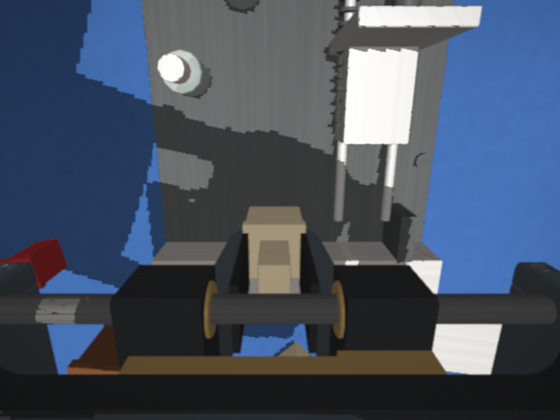

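Run:
```python
from h import *
a=cv2.imread("pics/t2.png")[130:260,235:380];b=cv2.imread("pics/sc2.png")[185:315,155:310]
a=cv2.resize(a,None,fx=3,fy=3,interpolation=cv2.INTER_CUBIC);b=cv2.resize(b,(390,390),interpolation=cv2.INTER_CUBIC)
h=min(a.shape[0],b.shape[0]);cv2.imwrite("pics/c2.png",np.hstack([a[:h],b[:h]])[:, :800])
```

```text
(no output)
```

View pics/c2.png

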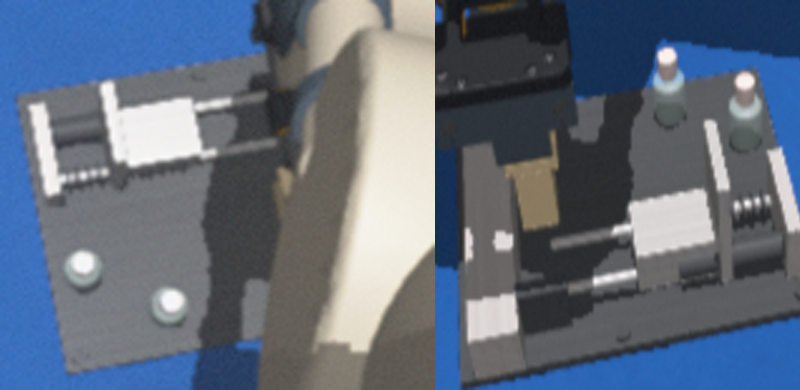

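```bash
sed '/^ctrl.command_gripper(.31);st("grip set")/,$d' s1.py > m.py
cat > s2.py <<'E'
from m import *
ctrl.command_gripper(0.0);st("gripped")
print(L(.0,.0128,.07,z=.0662));st("slid")
print(L(.0025,.0128,.02,z=.0662,contact_N=10));st("stop")
ctrl.command_gripper(.31);st("released")
p=params("wrist");im=ctrl.read_camera("wrist");np.save("w3.npy",p["pose"]);cv2.imwrite("pics/w3.png",im)
cv2.imwrite("pics/sc3.png",cv2.resize(ctrl.read_camera("scene")[185:315,155:310],None,fx=4,fy=4))
E
python3 s2.py
```

```text
gripped 10.49 [-0.0578  0.0126] 0.06599268899954591 [ 0.4471  0.0928 -0.8906] 0.175
False
slid 11.47 [-0.0004  0.0129] 0.06611502454446737 [ 0.4781  0.3483 -1.6747] 0.17
False
stop 11.74 [0.0025 0.0127] 0.06626597517834867 [-0.5193  0.4594 -0.5288] 0.171
released 12.16 [0.0025 0.0128] 0.06624557682981899 [ 0.4648 -0.7846  0.0946] 0.303
```

View pics/w3.png

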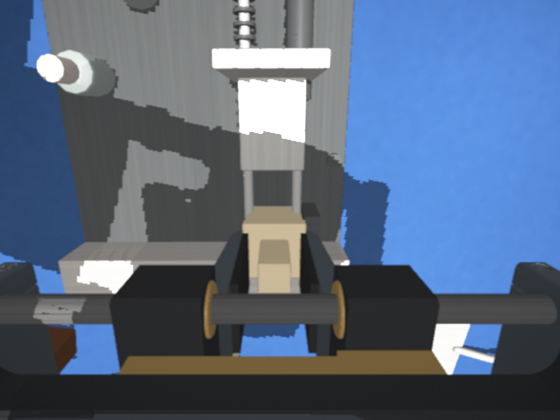

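View pics/sc3.png

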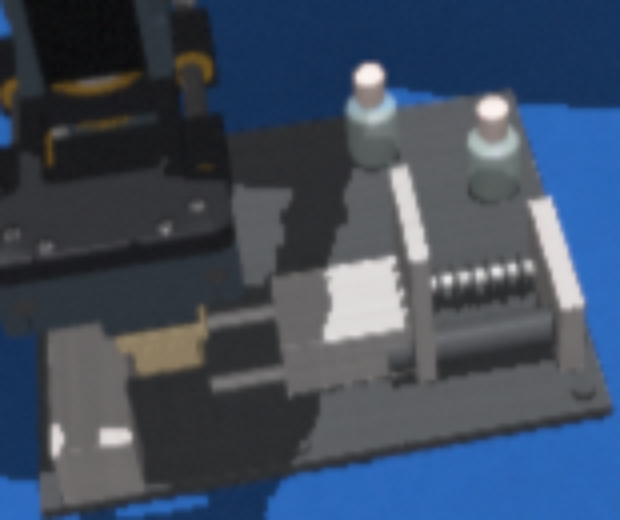

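```bash
cat > s3.py <<'E'
from m import *
p=params("wrist")
print("jaw now",G(ray(p,(272,170),.04)),"tab",G(ray(p,(272,68),.085)))
ctrl.sleep(4);ims=[ctrl.read_camera("wrist")]
ctrl.sleep(1.5);ims.append(ctrl.read_camera("wrist"));st("t")
c=[cv2.resize(i[20:300,170:380],None,fx=1.8,fy=1.8) for i in ims]
cv2.imwrite("pics/w4.png",np.hstack(c))
E
python3 s3.py
```

```text
jaw now [0.0007 0.0592] tab [0.0011 0.1113]
t 17.86 [0.0025 0.0128] 0.06620018227488858 [-0.5246 -0.3333 -0.3914] 0.31
```

View pics/w4.png

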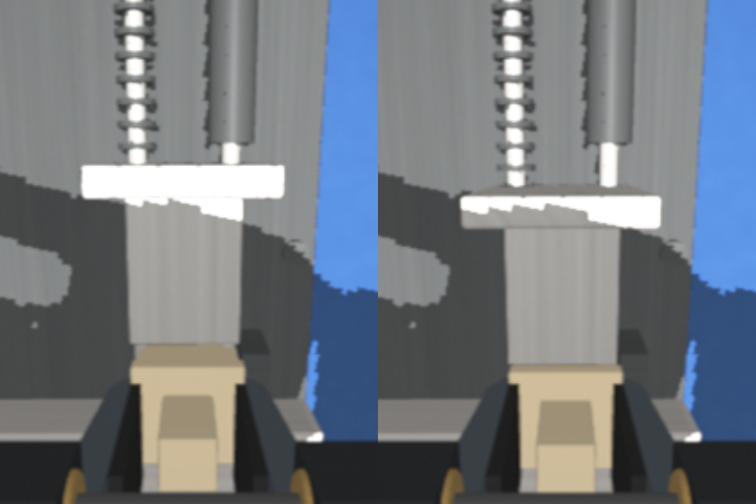

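```bash
cat > s4.py <<'E'
from m import *
p=params("wrist")
for v in(130,146.7): print("tab",G(ray(p,(272,v),.085)))
ctrl.sleep(1.2);ims=[ctrl.read_camera("wrist")]
ctrl.sleep(0.8);ims.append(ctrl.read_camera("wrist"));st("t")
c=[cv2.resize(i[20:300,170:380],None,fx=1.8,fy=1.8) for i in ims]
cv2.imwrite("pics/w5.png",np.hstack(c))
E
python3 s4.py
```

```text
tab [0.001  0.0855]
tab [0.001  0.0781]
t 19.96 [0.0025 0.0128] 0.06620191049478763 [0.2008 0.0376 0.2576] 0.308
```

View pics/w5.png

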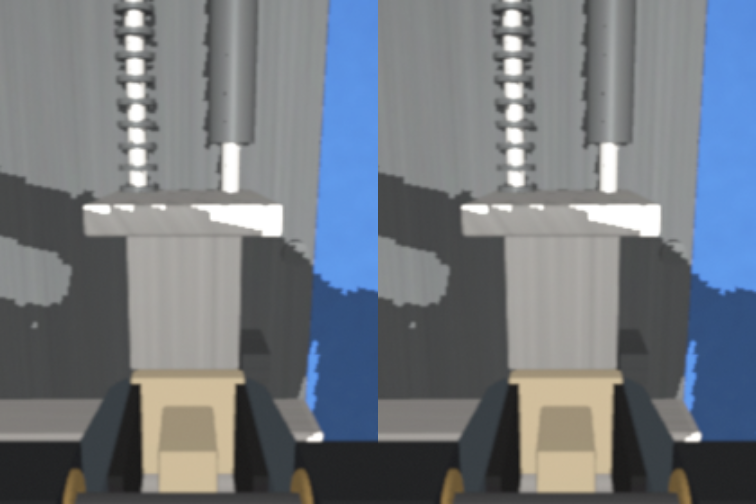

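```bash
cat > s5.py <<'E'
from m import *
L(.0015,.055,.12);st("near")
L(.0005,.131,.038);st("pressed")
L(.002,.0128,.16);st("at stem")
ctrl.command_gripper(0.0);st("gripped")
L(-.006,.029,.06,z=.0664);st("off")
ctrl.goto(W(-.006,.029,.0664),rot(-90));st("turned")
ctrl.move_l(W(-.002,.0187,.0662),vel=.05,ori=rot(-90));st("placed")
ctrl.command_gripper(.31);st("released")
p=params("wrist");im=ctrl.read_camera("wrist");np.save("w6.npy",p["pose"]);cv2.imwrite("pics/w6.png",im)
cv2.imwrite("pics/sc6.png",cv2.resize(ctrl.read_camera("scene")[185:315,155:310],None,fx=4,fy=4))
E
python3 s5.py
```

```text
near 20.46 [0.0016 0.0552] 0.06608475121875497 [ 0.2502 -0.7583  0.3104] 0.311
pressed 22.61 [0.0008 0.1308] 0.06612432778309175 [ 2.3954 -2.3196  0.0106] 0.307
at stem 23.5 [0.0018 0.0136] 0.06589551006010826 [ 0.2845 -0.4521  1.1421] 0.31
gripped 23.84 [0.002  0.0136] 0.06601027087522653 [-1.0489  3.8373  1.1484] 0.174
off 24.29 [-0.0061  0.0293] 0.06649335016484437 [ 0.6301 -0.4182 -0.3332] 0.172
turned 25.75 [-0.006   0.0289] 0.06637195551748556 [ 0.2565  1.2022 -0.9794] 0.17
placed 26.12 [-0.0019  0.0183] 0.0661214140138745 [ 0.9105  0.0232 -1.4449] 0.174
released 26.54 [-0.002   0.0187] 0.06623863953683698 [ 0.9346 -0.2979  0.4696] 0.314
```

View pics/w6.png

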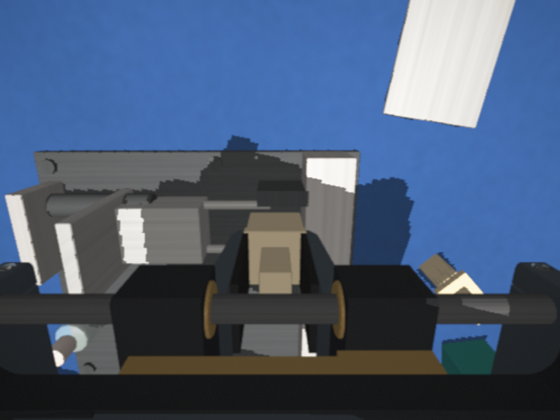

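View pics/sc6.png

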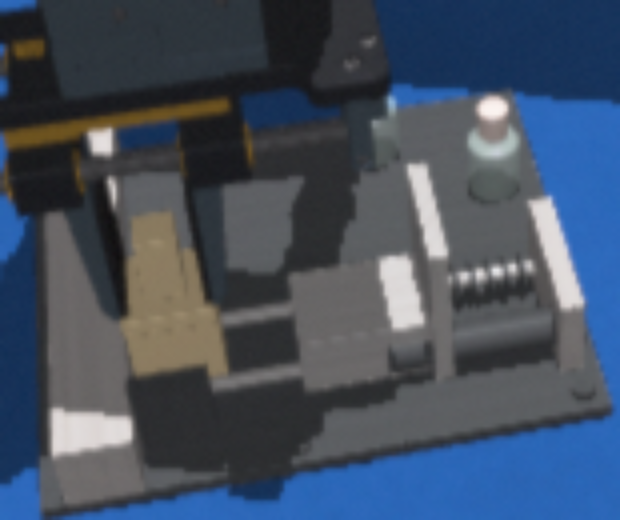

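```bash
cat > s6.py <<'E'
from m import *
ctrl.move_l(W(-.002,.0187,.12),vel=.08,ori=rot(-90))
ctrl.move_l(W(-.002,.0187,.17),vel=.15,ori=rot(-90))
ctrl.goto(W(0,.0,.18),rot(0));st("up")
ctrl.sleep(3.5)
ims=[]
for k in range(2):
    p=params("wrist");ims.append(ctrl.read_camera("wrist"));ctrl.sleep(1)
np.save("w7.npy",p["pose"]);st("t")
cv2.imwrite("pics/w7.png",np.hstack([cv2.resize(i[60:320,170:380],None,fx=1.85,fy=1.85) for i in ims]))
cv2.imwrite("pics/w7full.png",ims[1])
cv2.imwrite("pics/sc7.png",cv2.resize(ctrl.read_camera("scene")[185:315,155:310],None,fx=4,fy=4))
E
python3 s6.py
```

```text
up 29.43 [-0.0002  0.0001] 0.17953915366156337 [0.7687 0.8044 0.5792] 0.306
t 35.02 [-0. -0.] 0.17999657544082198 [-0.5564  0.3186 -0.5834] 0.314
```

View pics/w7.png

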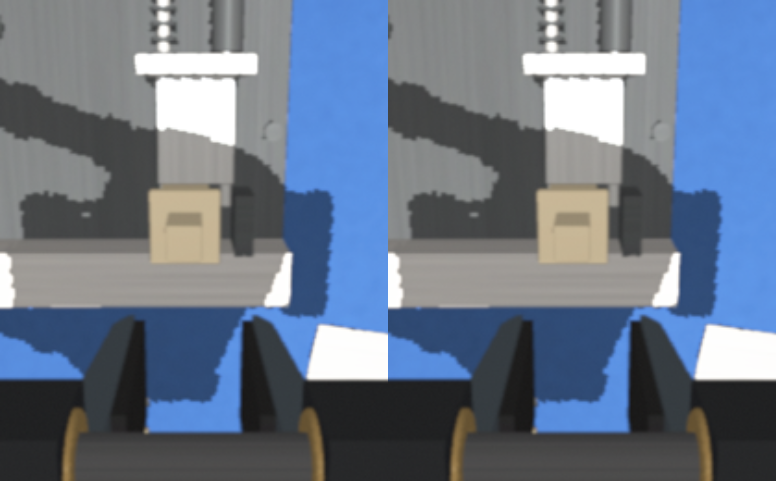

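View pics/sc7.png

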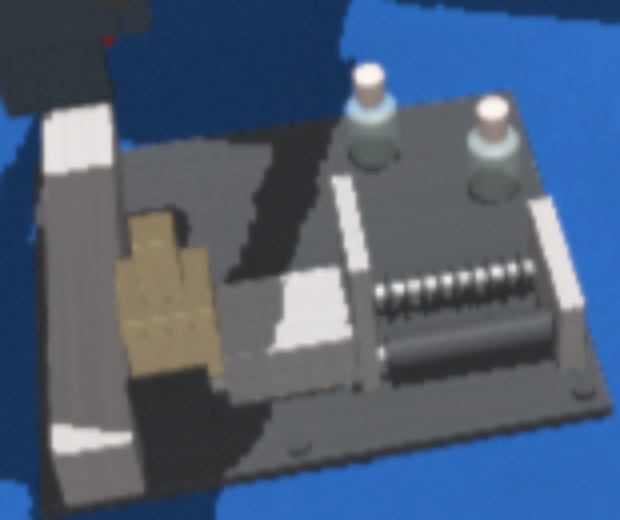

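Run:
```python
from m import *
p=params("wrist");p["pose"]=np.load("w7.npy")
f=lambda u,v:(170+u/1.85,60+v/1.85)
for n,q,z in [("tab",(196,75),.085),("tabL",(135,75),.085),("tabR",(258,75),.085),("shTL",(150,190),.061),("shTR",(219,189),.061),("shBL",(150,263),.061),("shBR",(220,263),.061),("fence",(30,252),.04),("fenceR",(290,252),.04)]: print(n,G(ray(p,f(*q),z)))
im=cv2.imread("pics/w7full.png")
p2=params("wrist");cur=ctrl.read_camera("wrist")
print("diff",cv2.absdiff(im,cur)[60:230,170:330].max())
cv2.imwrite("pics/t8.png",ctrl.read_camera("top"))
```

```text
tab [0.0009 0.0875]
tabL [-0.0243  0.0875]
tabR [0.0265 0.0875]
shTL [-0.0207  0.0361]
shTR [0.012  0.0365]
shBL [-0.0215  0.0001]
shBR [0.0129 0.0001]
fence [-0.0857  0.0001]
fenceR [0.0505 0.0001]
diff 29
```

View pics/t8.png

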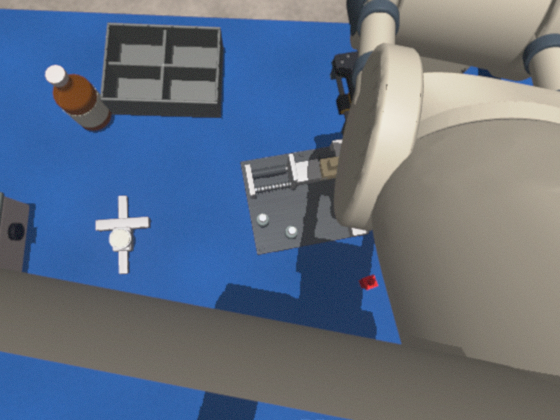

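Run:
```python
from m import *
ctrl.sleep(.5);st("end");print(ctrl.sign_off())
```

```text
end 35.67 [-0. -0.] 0.1800164771105618 [ 0.3656  0.5945 -0.4857] 0.306
the job is handed in; nothing more can be done
None
```

The stem was gauged both ways and the job was handed in at about 35.7 s, well inside the 67 s limit.

**First gauging:** I pressed the jaw back to about 80 mm travel. I gripped the stem by its neck and slid it along the fence, then let go and the jaw closed by itself. It came to rest at about 12.4 mm, with the stem square to the fence. I aimed the slide 0.5 mm past the expected touch but felt no contact with the end stop, so the stem may have stopped just short of it.

**Second gauging:** I pressed the jaw back to about 82 mm and turned the stem a quarter turn clear of the fence and stop. I set it down by the fence, let go and lifted away.

**Last checks from the wrist camera:**
- **Jaw:** travel about 23.5 mm, and no motion visible between two pictures 1 s apart.
- **Stem:** upright and square, with its centre about 18 mm from the fence. It sits about 4–5 mm toward the robot from the jaw's middle. That is within the 12 mm allowed, but leaves only about 2 mm of jaw beyond the shank on that side.
- **Other things:** the vials and the depth gauge show at the same pixels in the top camera as at the start. The arm is clear of everything.

**One thing went wrong:** the first slide stopped early on a false contact reading of about 8 N, an upward force and not the end stop. I released the stem, checked the pictures, gripped again and finished the slide before the jaw closed.

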